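# Hook the dropped jar lid out from behind the guard

### The arm

A 6-joint arm with a two-finger parallel gripper is mounted at the origin on the work surface. World frame = base frame: x ahead of the robot, y to its left, z up, the work surface at z = 0. Lengths are in m, angles in degrees, forces in N, time in s.
With the tool pointing down it reaches from about 0.4 to 0.825 m from the base axis. Payload 7 kg.
Tool frame: the origin (TCP) lies at the very end of the fingers, on their centre line; the grasp point (between the pads) lies 19 mm behind it (ctrl.hold_point_z is the distance from the TCP to the grasp point, in m); z points along the fingers, y is the line along which they close (so a half turn about z gives the same grasp; the last joint's range is limited). The gripper opens to 88 mm and grips with 3 to 60 N. Pads are 19 mm wide; open, the fingers measure 130 mm over their backs; the gripper's body (78 mm by 193 mm) begins 47 mm behind the grasp point.
Start: joints at [-50.3, 20.546, 0.682, 0, -70.136, -16.507], TCP at [0.266, -0.62, 0.227] pointing down, gripper open.
Joint ranges: [-176.03, 176.03], [-82.01, 121.73], [-58.28, 71.71], [-173.87, 95.51], [-174.79, -0.11], [-173.66, 173.66]. Speed limits (degrees/s): [136.94, 136.94, 172.46, 180, 180, 180].

### API

Orientations are given as [roll, pitch, yaw] about the fixed x, y, z axes, in that order (R = Rz(yaw) Ry(pitch) Rx(roll)).
In Python, from plant import sensors, viewer, workorder, ctrl gives the robot as it stands.
- The arm moves only by the shell command python3 -m pendant 'ROWS'. ROWS is JSON, a list of rows, each a list of 3 entries, a list of its own where there are three numbers: the opening, from -1 (shut) to 1 (fully open), so that 0 is half open, then the shift along the tool's x, y, z in m, then the turn, a rotation vector about the tool's x, y, z in degrees. A call has 1 to 10 rows; each row is the pose to reach, as a shift and turn from the pose commanded when the call began, along the tool's axes at that moment; what a row does not reach only later rows make up. A row lasts 1/12 s, in which the tool goes at most 41.7 mm and 7.16 degrees, less where a joint would pass 70% of its speed; a pose out of reach is approached as far as the arm can. A call with a gripper value outside its range is refused whole. The fingers move at their own pace and stop on an object; the grip force is fixed at half the most. Time passes only in rows, so rows that repeat a pose let the fingers close. It gives the time, the measured TCP pose, the force, the opening and the grip force at its end, in the units of the state.
- sensors.get_obs(): the state, without advancing time (a new reading comes with each control period).
- viewer.snapshot(name): name is "side" or "top" or "wrist"; returns the picture (384x512x3 uint8, red, green, blue); there is no depth.
- viewer.camera_params(name): a dict with "fx", "fy", "cx", "cy" (pixels), "dist" ([k1, k2, p1, p2, k3] as OpenCV has them; the pictures are not rectified), "extrinsics" (4x4, takes a point from world to camera coordinates). Camera axes: x right, y up, looking along -z (the intrinsics and any distortion apply to the point x, -y, -z); pixel columns grow to the right and rows downward; lengths in m; the calibration is good to about 2 mm. A picture is of the moment at which its call begins: read the wrist's pose just before it. camera_params takes no time and is no camera call; for the wrist camera it gives the pose at the moment of the call.
- workorder.close_job(): hands the job in; it is judged then, once.
The state is a dict: "clock": time; "joint_pos": joint angles; "qvel": joint speeds; "tau": joint torques, N m; "tool_pos": TCP position; "orientation": TCP orientation; "force": force on the tool from outside, world axes, zero at the start; "moment": the same for the moment, N m; "opening": finger opening in m; "gripper_force": force on a finger pad.
Only numpy, scipy, OpenCV 4.12 (cv2) and the standard library are available. Lean on these libraries where they do the work, as an engineer would, in place of code of your own. Each camera call takes 0.05 s, during which the arm holds its last target. There are 200 camera calls.

### The job

The gold jar lid has slid in behind the clear guard: draw the hooked rod right out from under the tablet riser, lay it down flat, then take it again by its handle end so that it reaches. Through the slot, hook the lid from behind and draw it out with the rod, never touching the lid with the gripper, until it lies flat before the slot, 3 to 20 cm clear of the guard. Leave the rod flat on the table, out of the guard, and the polish bottles, jar and tape where they are.

Things in the scene. Friction and masses are not known exactly. Their poses are not given: they have to be found in the camera images.
- guard: Fixed clear box-shaped guard, white frame, 240 (x) by 300 (y) by 95 mm high, open only by a slot low in its front. Origin: centre of footprint on the table; x points from the front inwards. Front panel 5 mm thick, outer face at x = -120; the slot under its red edge strip is 40 mm high and runs from y = -138 to +138. Roof, back, sides closed.
- riser: Fixed white tablet riser, 180 (x) by 260 (y) mm, 78 high with the tablet; a tunnel 232 mm wide, 56 high runs through it along x. Origin: centre of footprint on the table. The rod sticks out of its front, the face at x = +90 mm, roughly along its +x, the handle hidden beneath.
- rod: Loose hooked rod, about 140 g, flat underside on the table. Origin: underside, middle of the handle; x along the rod to the hook, z up. Orange handle x -60 to 60 mm, 20 wide, 24 high. Bright aluminium shaft 10 wide, 12 high, on y = 0, x 60 to 285. Crossbar x 275 to 285, 12 high, runs to y = -67; at its end a lip (y -59 to -67) turns back to x = 263.
- rod_hook (a point): Middle of the crossbar's inner face, in the 54 mm wide pocket between shaft and lip: x = 275, y = -32, z = 6 mm in the rod's frame. Axes as the rod's.
- rod_end (a point): The middle of the free end face of the handle: in the rod's frame x = -60, y = 0, z = 12 mm.
- lid: Gold round jar lid, 44 mm in diameter, 18 high, about 40 g, flat on the table inside the guard, in its half towards the guard's -y, 110 to 165 mm behind the front's outer face. Origin: centre of its underside.
- polish_pink: Pink polish bottle with a black cap, 30 x 30 x 85 mm, standing inside the guard in its half towards +y, about 116 mm from the middle line. Origin: centre of its underside. Must stay.
- polish_red: Red polish bottle with a black cap, 30 x 30 x 85 mm, standing on the table on the robot's side of the guard. Origin: centre of its underside. Must stay.
- jar: Beige open jar, 52 mm in diameter, 46 mm high, standing on the far side of the table. Origin: centre of its underside. Must stay.
- tape: Blue tape roll lying flat, 90 mm in diameter, 18 mm high, on the far side of the table. Origin: centre of its underside. Must stay.

How it is judged:
By the outcome, as a careful person would: the job done as asked, in the order asked, and still so for the second after the job is handed in, with the robot touching nothing.
It also fails if it takes over 54 s, if anything falls off the work surface, if the arm or the gripper's body presses on something with over 40 N, if the wrist force passes 120 N, or if a joint passes its speed limit or range.

## Working session

There is one attempt and no reset: what is moved stays moved. The work goes in short steps, Python scripts to look and compute and a shell command to move; the robot and the scene stay as the last step left them, time stands still between calls to the robot, and variables do not carry over. Pictures are saved under pics/ and viewed, at most 12 in all, crops included, and the job is handed in when it is done.

```bash
mkdir -p pics; ls
cat > h.py <<'E'
import numpy as np,cv2
from plant import sensors,viewer,workorder,ctrl
from scipy.spatial.transform import Rotation as R
def snap(n,f=None):
    p=viewer.camera_params(n); im=viewer.snapshot(n)
    if f: cv2.imwrite('pics/'+f,im[:,:,::-1])
    return im,p
def ray(p,uv):
    K=np.array([[p['fx'],0,p['cx']],[0,p['fy'],p['cy']],[0,0,1]])
    q=cv2.undistortPoints(np.array(uv,float).reshape(-1,1,2),K,np.array(p['dist'],float)).reshape(-1,2)
    T=np.array(p['extrinsics']); d=np.c_[q[:,0],-q[:,1],-np.ones(len(q))]@T[:3,:3]
    return -T[:3,:3].T@T[:3,3],d
def plane(p,uv,z):
    o,d=ray(p,uv); return o+d*((z-o[2])/d[:,2])[:,None]
def proj(p,X):
    T=np.array(p['extrinsics']);c=np.atleast_2d(X)@T[:3,:3].T+T[:3,3];c=c*[1,-1,-1]
    K=np.array([[p['fx'],0,p['cx']],[0,p['fy'],p['cy']],[0,0,1]])
    return cv2.projectPoints(c,np.zeros(3),np.zeros(3),K,np.array(p['dist'],float))[0].reshape(-1,2)
E
python3 - <<'E'
from h import *
o=sensors.get_obs();print(o['clock'],o['tool_pos'],o['orientation'],o['opening'],ctrl.hold_point_z)
a,_=snap('top','t0.png');b,_=snap('side','s0.png')
E
```

```text
pics
0.0 [ 0.26560166 -0.6200334   0.22564856] [ 1.79907240e+02 -7.75876319e-03 -1.56814477e+02] 0.08758791289189977 0.0188
```

View pics/t0.png

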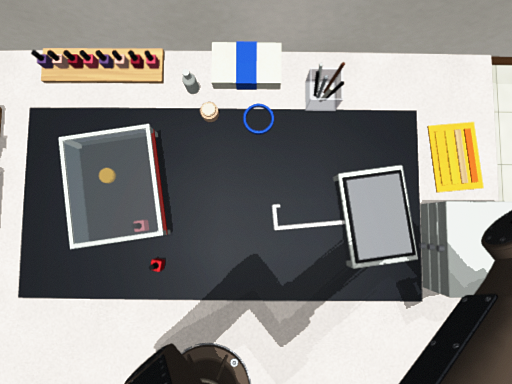

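View pics/s0.png

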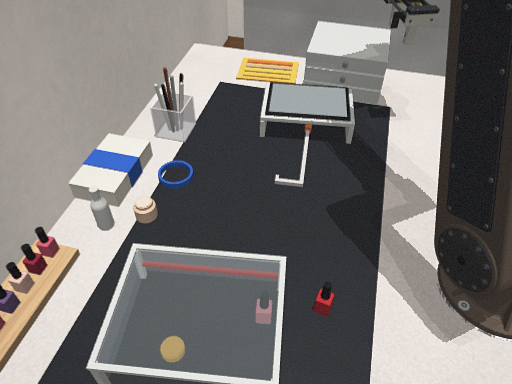

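The top view shows the guard's roof corners near (59,138), (150,125), (163,238) and (71,248), with the red slot edge on its right side. The lid is at (107,175), pink bottle (141,226), red bottle (157,265). The rod shaft runs (343,222) to (275,228), and its crossbar goes up to (277,206). The riser is at (340–416, 167–268).

Run:
```python
from h import *
np.set_printoptions(precision=4,suppress=True)
im=cv2.imread('pics/t0.png');p=viewer.camera_params('top')
# white guard/riser frames
m=(im.min(2)>140).astype(np.uint8)
def quad(x0,y0,x1,y1,z):
    mm=np.zeros_like(m);mm[y0:y1,x0:x1]=m[y0:y1,x0:x1]
    c=max(cv2.findContours(mm,0,2)[0],key=cv2.contourArea)
    r=cv2.minAreaRect(c);P=plane(p,cv2.boxPoints(r)-0.0,z)[:,:2];print(r)
    c=P.mean(0);e=P-np.roll(P,-1,0);print('quad',P.tolist(),c,np.linalg.norm(e,axis=1),np.degrees(np.arctan2(e[:,1],e[:,0])))
quad(50,115,175,255,.095);quad(335,160,420,270,.078)
g=cv2.cvtColor(im,cv2.COLOR_BGR2GRAY)
mm=np.zeros_like(g);mm[200:235,268:336]=(g[200:235,268:336]>120)
ys,xs=np.nonzero(mm);print(len(xs),xs.min(),xs.max(),ys.min(),ys.max())
s=(xs>288)&(xs<333);P=plane(p,np.c_[xs[s],ys[s]],.012)[:,:2]
v=cv2.fitLine(P.astype(np.float32),2,0,.01,.01).ravel();print('shaft',v,np.degrees(np.arctan2(v[1],v[0])))
P=plane(p,np.c_[xs,ys],.012)[:,:2];print('left end y',P[:,1].max(),'far x',P[:,0].max(),P[P[:,1].argmax()],P[P[:,0].argmax()])
hsv=cv2.cvtColor(im,cv2.COLOR_BGR2HSV)
def col(lo,hi,x0,y0,x1,y1,z,n):
    k=cv2.inRange(hsv,np.array(lo),np.array(hi));q=np.zeros_like(k);q[y0:y1,x0:x1]=k[y0:y1,x0:x1]
    ys,xs=np.nonzero(q);print(n,len(xs),xs.mean(),ys.mean(),plane(p,[[xs.mean(),ys.mean()]],z)[0])
col((12,80,80),(35,255,255),90,160,125,190,.018,'lid')
col((0,120,60),(12,255,255),145,255,170,275,.04,'red')
col((0,40,80),(180,255,255),130,215,152,234,.04,'pink')
col((100,120,80),(130,255,255),240,100,280,135,.018,'tape')
print(plane(p,[[209,111]],.046))
```

```text
((109.25048828125, 185.96810913085938), (114.16995239257812, 94.25784301757812), 82.7468032836914)
quad [[0.6905520588937766, 0.4155814609573789], [0.7248092556960641, 0.16245450298953593], [0.42131131073709693, 0.1140885530555931], [0.38768895377996193, 0.3601689299114209]] [0.5561 0.2631] [0.2554 0.3073 0.2484 0.3079] [  97.7074    9.0546  -82.2198 -169.6317]
((379.0189208984375, 215.7864990234375), (80.060791015625, 52.81932830810547), 81.02737426757812)
quad [[0.5762644568079955, -0.3749723882133216], [0.6001495251958893, -0.5182753325292275], [0.38672010904698456, -0.5466969254127566], [0.3642220550112587, -0.4057469119296452]] [ 0.4818 -0.4614] [0.1453 0.2153 0.1427 0.2143] [  99.4628    7.5852  -80.9311 -171.7421]
402 272 335 204 230
shaft [ 0.0964 -0.9953  0.4555 -0.2863] -84.46946
left end y -0.1754176167310885 far x 0.5137953449092846 [ 0.5108 -0.1754] [ 0.5138 -0.1956]
lid 204 106.66666666666667 175.08823529411765 [0.5928 0.3025 0.018 ]
red 10 161.1 264.1 [0.3434 0.1317 0.04  ]
pink 132 141.6060606060606 225.37121212121212 [0.4496 0.1893 0.04  ]
tape 289 258.0 119.5363321799308 [ 0.7599 -0.1332  0.018 ]
[[0.7755 0.0068 0.046 ]]
```

```bash
cat >> h.py <<'E'
def go(xyz,yaw):
    o=sensors.get_obs();A=R.from_euler('xyz',o['orientation'],degrees=True);B=R.from_euler('xyz',[180,0,yaw],degrees=True)
    print('t',round(o['clock'],2),'pos',np.round(o['tool_pos'],4),'rpy',np.round(o['orientation'],2),'open',round(o['opening'],4),'gf',round(o['gripper_force'],1),'F',np.round(o['force'],1))
    print('shift mm',np.round(A.inv().apply(np.array(xyz)-o['tool_pos'])*1e3,1),'turn',np.round((A.inv()*B).as_rotvec(degrees=True),2))
E
python3 -c "
from h import *
go([.456,-.298,.18],-84.5)"
```

```text
t 0.1 pos [ 0.2656 -0.6201  0.2257] rpy [ 1.7991e+02 -1.0000e-02 -1.5681e+02] open 0.0879 gf 0.0 F [-0.3 -0.5  0. ]
shift mm [-301.8  221.    46. ] turn [ 8.000e-02  4.000e-02 -7.231e+01]
```

```bash
python3 -m pendant '[[0,[-40,30,0],[0,0,-7]]]' 2>&1 | head -5 >/dev/null; echo
```

```text
(no output)
```

That row was typed in mm instead of m. The per-row limit caps the step at 41.7 mm, so I'll check the state before moving again.

```bash
python3 -c "
from h import *
go([.456,-.298,.18],-84.5)"
```

```text
t 0.18 pos [ 0.2841 -0.5873  0.2247] rpy [ 1.7989e+02 -1.0000e-01 -1.5014e+02] open 0.0844 gf 0.0 F [ 2.6  0.4 -0. ]
shift mm [-293.3  165.2   44.5] turn [ 1.600e-01 -3.000e-02 -6.564e+01]
```

Harmless: it moved about 38 mm the right way. Continuing in metres.

```bash
python3 -m pendant '[[0,[-0.035,0.02,0],[0,0,-7]],[0,[-0.07,0.04,0],[0,0,-14]],[0,[-0.105,0.06,0],[0,0,-21]],[0,[-0.14,0.08,0],[0,0,-28]],[0,[-0.175,0.1,0],[0,0,-35]],[0,[-0.21,0.12,0.01],[0,0,-42]],[0,[-0.245,0.14,0.02],[0,0,-49]],[0,[-0.28,0.155,0.03],[0,0,-56]],[0,[-0.293,0.165,0.044],[0,0,-63]],[0,[-0.293,0.165,0.044],[0,0,-65.6]]]'
python3 - <<'E'
from h import *
go([.456,-.298,.06],-84.5)
im,p=snap('wrist','w0.png')
E
```

```text
clock: 1.02
tool_pos: [0.4571, -0.2907, 0.1799]
orientation: [179.8, 0.1, -83.6]
force: [-1.3, 0.6, -1.5]
opening: 0.0437
gripper_force: 0.0
t 1.02 pos [ 0.4571 -0.2907  0.1799] rpy [ 1.7984e+02  1.4000e-01 -8.3630e+01] open 0.0437 gf 0.0 F [-1.3  0.6 -1.5]
shift mm [  7.4   1.5 119.9] turn [0.16 0.13 0.87]
```

View pics/w0.png

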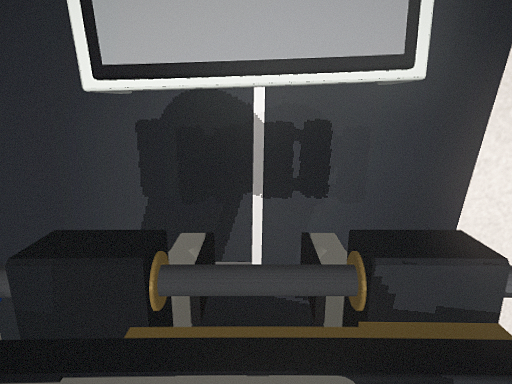

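The wrist view shows the shaft from (259,88) to (257,262), between the fingers. The riser's front edge is at row ~85.

```bash
cat >> h.py <<'E'
def line(im,p,r0,r1,c0,c1,z,th=150):
    g=im.min(2);ys,xs=np.nonzero(g[r0:r1,c0:c1]>th);P=plane(p,np.c_[xs+c0,ys+r0],z)[:,:2]
    v=cv2.fitLine(P.astype(np.float32),2,0,.01,.01).ravel();v[:2]*=np.sign(v[1]);print('line n',len(xs),v[2:],'yaw',np.degrees(np.arctan2(v[1],v[0])))
    return v
E
python3 - <<'E'
from h import *
im=cv2.imread('pics/w0.png');p=viewer.camera_params('wrist')
v=line(im,p,95,225,235,285,.012)
for y in(-.298,-.28): print(y,v[2]+v[0]/v[1]*(y-v[3]))
print(plane(p,[[100,90],[410,80]],.07))
E
```

```text
line n 819 [ 0.45950156 -0.31467512] yaw 95.30712
-0.298 0.45795256
-0.28 0.4562805
[[ 0.5853712  -0.35965299  0.07      ]
 [ 0.35308889 -0.39252884  0.07      ]]
```

```bash
python3 -m pendant '[[0,[0,0,0.03],[0,0,0]],[0,[0,0,0.065],[0,0,0]],[0,[0,0,0.1],[0,0,0]],[0,[0,0,0.13],[0,0,0]],[0,[0,0,0.15],[0,0,0]],[0,[0,0,0.165],[0,0,0]],[0,[0,0,0.165],[0,0,0]],[0,[0,0,0.165],[0,0,0]]]'
python3 -c "
from h import *
go([.4577,-.295,.004],-84.7)"
```

```text
clock: 1.73
tool_pos: [0.4563, -0.2947, 0.0172]
orientation: [179.9, 0.0, -84.3]
force: [0.6, -0.8, -0.1]
opening: 0.0438
gripper_force: 0.0
t 1.73 pos [ 0.4563 -0.2947  0.0172] rpy [ 1.7989e+02  2.0000e-02 -8.4290e+01] open 0.0438 gf 0.0 F [ 0.6 -0.8 -0.1]
shift mm [ 0.4 -1.4 13.2] turn [0.11 0.02 0.41]
```

```bash
python3 -m pendant '[[0,[0,-0.0014,0.007],[0,0,0.4]],[0,[0,-0.0014,0.0125],[0,0,0.4]],[-1,[0,-0.0014,0.0125],[0,0,0.4]],[-1,[0,-0.0014,0.0125],[0,0,0.4]],[-1,[0,-0.0014,0.0125],[0,0,0.4]],[-1,[0,-0.0014,0.0125],[0,0,0.4]],[-1,[0,-0.0014,0.0125],[0,0,0.4]],[-1,[0,-0.0014,0.0125],[0,0,0.4]],[-1,[0,-0.0014,0.0125],[0,0,0.4]]]'
python3 -c "
from h import *
o=sensors.get_obs();q=np.array(o['tool_pos'])
go([q[0]+.21*np.cos(np.radians(96.5)),q[1]+.21,.005],-84.7)"
```

```text
clock: 2.48
tool_pos: [0.4582, -0.2942, 0.0053]
orientation: [-180.0, -0.0, -84.6]
force: [-0.8, 0.1, 3.2]
opening: 0.0097
gripper_force: 30.0
t 2.48 pos [ 0.4582 -0.2942  0.0053] rpy [-180.    -0.   -84.6] open 0.0097 gf 30.0 F [-0.8  0.1  3.2]
shift mm [-211.3    3.9    0.3] turn [-0.  -0.   0.1]
```

```bash
python3 -m pendant '[[-1,[-0.01,0,-0.001],[0,0,0]],[-1,[-0.035,0,-0.001],[0,0,0]],[-1,[-0.06,0,-0.001],[0,0,0]],[-1,[-0.085,0.001,-0.001],[0,0,0]],[-1,[-0.11,0.001,-0.001],[0,0,0]],[-1,[-0.135,0.002,-0.001],[0,0,0]],[-1,[-0.16,0.003,-0.001],[0,0,0]],[-1,[-0.185,0.004,-0.001],[0,0,0]],[-1,[-0.205,0.004,-0.001],[0,0,0]],[-1,[-0.215,0.004,0],[0,0,0]]]'
python3 -m pendant '[[-1,[0,0,0],[0,0,0]],[-1,[0,0,0],[0,0,0]],[0,[0,0,0],[0,0,0]],[0,[0,0,0],[0,0,0]],[0,[0,0,0],[0,0,0]],[0,[0,0,0],[0,0,0]],[0,[0,0,-0.02],[0,0,0]],[0,[0,0,-0.06],[0,0,0]],[0,[0,0,-0.1],[0,0,0]],[0,[0,0,-0.1],[0,0,0]]]'
python3 - <<'E'
from h import *
go([.456,-.298,.06],-84.5)
im,p=snap('top','t1.png')
E
```

```text
clock: 3.32
tool_pos: [0.4337, -0.0786, 0.0053]
orientation: [-180.0, 0.0, -84.5]
force: [-0.3, 0.0, -0.6]
opening: 0.0096
gripper_force: 30.0
clock: 4.15
tool_pos: [0.4382, -0.0807, 0.1117]
orientation: [-179.4, -0.0, -84.6]
force: [1.7, 0.9, 0.7]
opening: 0.0436
gripper_force: 0.0
t 4.15 pos [ 0.4382 -0.0807  0.1117] rpy [-1.7941e+02 -1.0000e-02 -8.4560e+01] open 0.0436 gf 0.0 F [1.7 0.9 0.7]
shift mm [218.    3.4  51.7] turn [-0.59 -0.01 -0.06]
```

View pics/t1.png

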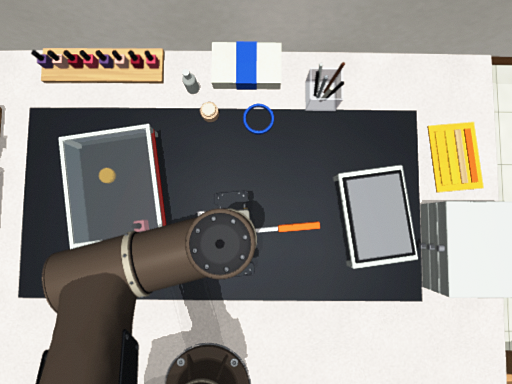

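The rod is fully out. The orange handle runs from (278,229) to (320,225), and the riser front is at about 343.

```bash
cat >> h.py <<'E'
def handle(im,p,bgr=False):
    h=cv2.cvtColor(im,cv2.COLOR_BGR2HSV if bgr else cv2.COLOR_RGB2HSV);m=cv2.inRange(h,(5,170,120),(18,255,255))
    m[:, 400:]=0; m[:150]=0 if False else m[:150]
    n,l,s,c=cv2.connectedComponentsWithStats(m);i=1+s[1:,4].argmax();ys,xs=np.nonzero(l==i)
    P=plane(p,np.c_[xs,ys],.024)[:,:2].astype(np.float32);r=cv2.minAreaRect(P)
    v=cv2.fitLine(P,2,0,.01,.01).ravel();v[:2]*=np.sign(v[1]);y=np.degrees(np.arctan2(v[1],v[0]))
    print('handle',s[i],np.round(r[0],4),np.round(r[1],4),'yaw',y);return np.array(r[0]),y
E
python3 - <<'E'
from h import *
im=cv2.imread('pics/t1.png');p=viewer.camera_params('top')
c,y=handle(im,p,True);d=np.array([np.cos(np.radians(y)),np.sin(np.radians(y))])
t=c-.025*d;print(t);go([*t,.11],y-180)
E
```

```text
handle [278 222  42  10 306] [ 0.4503 -0.2503] [0.021 0.118] yaw 95.29333
[ 0.45256048 -0.27514426]
t 4.2 pos [ 0.4369 -0.0805  0.1089] rpy [-1.7954e+02  4.0000e-02 -8.4620e+01] open 0.0441 gf 0.0 F [ 0.4 -0.6 -0.4]
shift mm [195.2   2.6  -1.3] turn [-0.46  0.04  0.09]
```

```bash
python3 -m pendant '[[0,[0.03,0.0005,0],[0,0,0]],[0,[0.07,0.001,0],[0,0,0]],[0,[0.11,0.0015,0],[0,0,0]],[0,[0.15,0.002,0],[0,0,0]],[0,[0.185,0.0025,0.01],[0,0,0]],[0,[0.198,0.0025,0.04],[0,0,0]],[0,[0.198,0.0025,0.065],[0,0,0]],[0,[0.198,0.0025,0.085],[0,0,0]],[0,[0.198,0.0025,0.1],[0,0,0]],[0,[0.198,0.0025,0.103],[0,0,0]]]'
python3 -m pendant '[[0,[0,0,0],[0,0,0]],[-1,[0,0,0],[0,0,0]],[-1,[0,0,0],[0,0,0]],[-1,[0,0,0],[0,0,0]],[-1,[0,0,0],[0,0,0]],[-1,[0,0,0],[0,0,0]],[-1,[0,0,0],[0,0,0]]]'
python3 - <<'E'
from h import *
go([.452,-.28,.006],-84.7)
im,p=snap('top','t2.png')
E
```

```text
clock: 5.03
tool_pos: [0.448, -0.2784, 0.0002]
orientation: [179.7, 0.1, -84.7]
force: [-10.5, 3.0, 29.9]
opening: 0.0434
gripper_force: 14.9
clock: 5.62
tool_pos: [0.4501, -0.2779, 0.002]
orientation: [180.0, 0.0, -84.6]
force: [0.2, 0.5, -1.4]
opening: 0.0198
gripper_force: 30.0
t 5.62 pos [ 0.4501 -0.2779  0.002 ] rpy [180.     0.   -84.61] open 0.0198 gf 30.0 F [ 0.2  0.5 -1.4]
shift mm [ 2.3 -1.7 -4. ] turn [0.   0.   0.09]
```

View pics/t2.png

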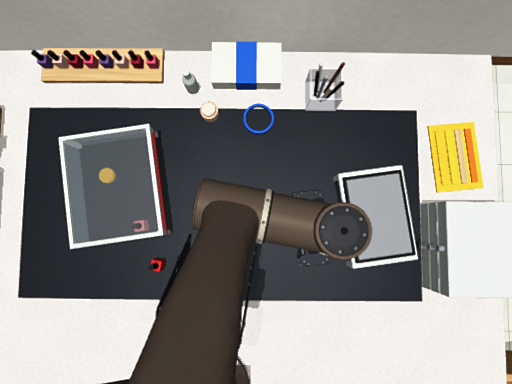

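The top view shows the handle held at its end, gripper at about (345,230). The arm hides the hook. Next I carry the rod low to a point in front of the slot.

```bash
python3 -c "
from h import *
go([.571,-.223,.010],-81.5)"
```

```text
t 5.67 pos [ 0.4501 -0.2779  0.002 ] rpy [179.99   0.   -84.61] open 0.0198 gf 30.0 F [ 0.4 -0.2 -1. ]
shift mm [ -43.3 -125.5   -8. ] turn [ 0.01  0.   -3.11]
```

```bash
python3 -m pendant '[[-1,[0,0,-0.004],[0,0,0]],[-1,[-0.003,-0.01,-0.008],[0,0,-0.5]],[-1,[-0.01,-0.03,-0.008],[0,0,-1]],[-1,[-0.017,-0.05,-0.008],[0,0,-1.5]],[-1,[-0.024,-0.07,-0.008],[0,0,-2]],[-1,[-0.031,-0.09,-0.008],[0,0,-2.5]],[-1,[-0.038,-0.11,-0.008],[0,0,-3]],[-1,[-0.042,-0.122,-0.008],[0,0,-3.1]],[-1,[-0.043,-0.1255,-0.008],[0,0,-3.1]],[-1,[-0.043,-0.1255,-0.008],[0,0,-3.1]]]'
python3 - <<'E'
from h import *
go([.571,-.223,.010],-81.5)
im,p=snap('top','t3.png');im2,p2=snap('side','s3.png')
a=cv2.resize(im[90:310,30:290],None,fx=1.5,fy=1.5);b=cv2.resize(im2[100:384,60:400],None,fx=1.16,fy=1.16)
cv2.imwrite('pics/c3.png',np.hstack([a[:330],b[:330]])[:,:,::-1])
E
```

```text
clock: 6.5
tool_pos: [0.5718, -0.2228, 0.01]
orientation: [180.0, 0.0, -81.5]
force: [-0.3, -0.5, -1.9]
opening: 0.0196
gripper_force: 30.0
t 6.5 pos [ 0.5718 -0.2228  0.01  ] rpy [180.     0.   -81.46] open 0.0196 gf 30.0 F [-0.3 -0.5 -1.9]
shift mm [ 0.1  0.8 -0. ] turn [0.   0.   0.04]Traceback (most recent call last):
  File "<stdin>", line 5, in <module>
    return _nx.concatenate(arrs, 1, dtype=dtype, casting=casting)
           ~~~~~~~~~~~~~~~^^^^^^^^^^^^^^^^^^^^^^^^^^^^^^^^^^^^^^^
ValueError: all the input array dimensions except for the concatenation axis must match exactly, but along dimension 0, the array at index 0 has size 330 and the array at index 1 has size 329
```

Run:
```python
import cv2,numpy as np
im=cv2.imread('pics/t3.png');im2=cv2.imread('pics/s3.png')
a=cv2.resize(im[90:310,30:290],(390,330));b=cv2.resize(im2[100:384,60:400],(395,330))
cv2.imwrite('pics/c3.png',np.hstack([a,b]))
```

```text
(no output)
```

View pics/c3.png

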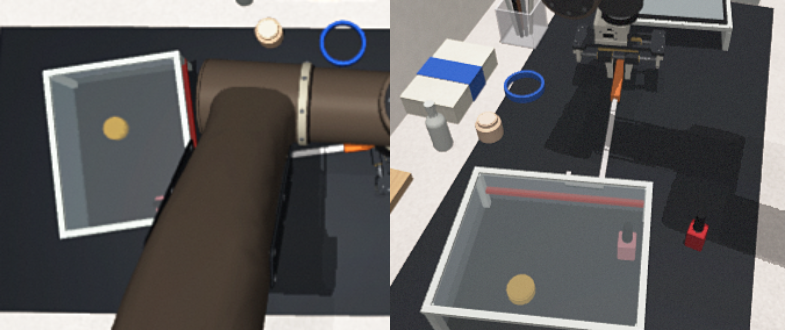

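Left, top view: the arm hides the hook, and the lid is at crop (115,128). Right, side view: the rod points at the guard with its crossbar peeking over the front roof edge at crop (570–605,175). I'll check the guard and rod model by projecting it into the side view.

Run:
```python
from h import *
np.set_printoptions(precision=1,suppress=True)
p=viewer.camera_params('side');s=cv2.imread('pics/s3.png')
def f(c,yaw,P):
    P=np.array(P);a=np.radians(yaw);M=np.array([[np.cos(a),-np.sin(a)],[np.sin(a),np.cos(a)]]);return np.c_[P[:,:2]@M.T+c,P[:,2]]
q=.12;w=.15
for c in([.556,.263],):
  G=f(c,98.5,[[-q,-w,.095],[-q,w,.095],[q,w,.095],[q,-w,.095],[-q,-.138,.04],[-q,.138,.04]]);uv=proj(p,G);print(uv)
d=np.array([np.cos(np.radians(98.5)),np.sin(np.radians(98.5))]);r0=np.array([.5718,-.2228])+.028*d
H=f(r0,98.5,[[285,0,.02],[285,-67,.02],[60,0,.032],[275,-5,.02]] if 0 else [[.285,0,.02],[.285,-.067,.02],[.06,0,.034],[.263,-.067,.02]]);hv=proj(p,H);print('rod',hv)
for x in uv: cv2.drawMarker(s,tuple(np.int32(x.round())),(255,0,0),1,8)
for x in hv: cv2.drawMarker(s,tuple(np.int32(x.round())),(0,255,0),1,8)
cv2.imwrite('pics/s3m.png',cv2.resize(s[190:384,60:330],None,fx=2.9,fy=2.9,interpolation=cv2.INTER_CUBIC))
hs=cv2.cvtColor(cv2.imread('pics/s3.png'),cv2.COLOR_BGR2HSV);m=cv2.inRange(hs,(15,90,80),(32,255,255));m[:300]=0;m[:,230:]=0;m[:,:120]=0
ys,xs=np.nonzero(m);print(len(xs),xs.mean(),ys.mean(),plane(p,[[xs.mean(),ys.mean()]],.014)*1000)
```

```text
[[132.6 246.9]
 [286.2 261.5]
 [277.1 391.3]
 [ 85.6 369.1]
 [143.5 263.9]
 [278.5 277.1]]
rod [[241.3 258.8]
 [210.1 255.8]
 [253.1 181. ]
 [211.9 247.6]]
483 172.14492753623188 348.60662525879917 [[593.1 306.1  14. ]]
```

View pics/s3m.png

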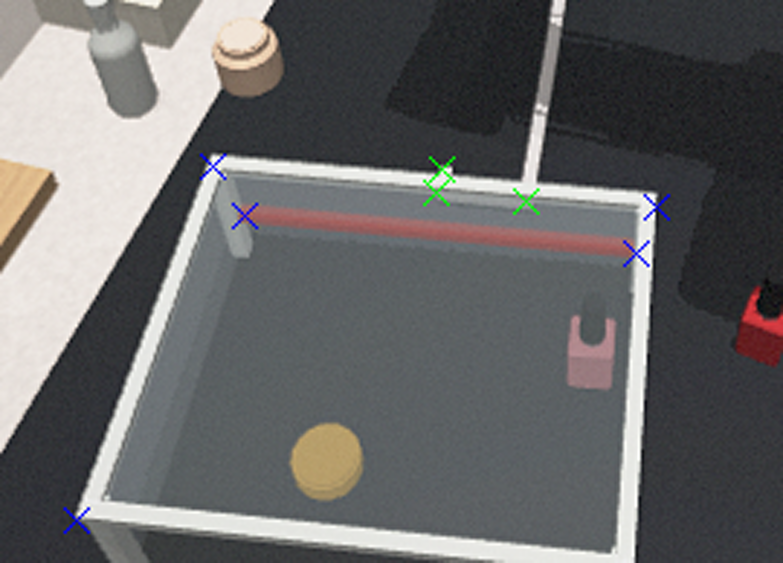

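The model matches the side view within a few mm. The lid is 155 mm behind the front at guard y ≈ -43. Inserting the rod beside the lid: tool -x is guard +x, tool y is guard +y.

```bash
python3 -m pendant '[[-1,[-0.01,0.003,0],[0,0,0]],[-1,[-0.035,0.003,0],[0,0,0]],[-1,[-0.06,0.003,0],[0,0,0]],[-1,[-0.085,0.003,0],[0,0,0]],[-1,[-0.11,0.003,0],[0,0,0]],[-1,[-0.135,0.003,0],[0,0,0]],[-1,[-0.15,0.003,0],[0,0,0]],[-1,[-0.15,0.003,0],[0,0,0]]]'
python3 -m pendant '[[-1,[-0.01,0,0.001],[0,0,0]],[-1,[-0.03,0,0.002],[0,0,0]],[-1,[-0.05,0,0.003],[0,0,0]],[-1,[-0.07,0,0.004],[0,0,0]],[-1,[-0.09,0,0.005],[0,0,0]],[-1,[-0.105,0,0.006],[0,0,0]],[-1,[-0.113,0,0.006],[0,0,0]],[-1,[-0.113,0,0.006],[0,0,0]],[-1,[-0.113,0,0.006],[0,0,0]]]'
python3 - <<'E'
from h import *
go([.529,.0365,.004],-81.5)
im,p=snap('side','s4.png');cv2.imwrite('pics/s4c.png',cv2.resize(im[190:384,60:330],None,fx=2.9,fy=2.9,interpolation=cv2.INTER_CUBIC)[:,:,::-1])
E
```

```text
clock: 7.27
tool_pos: [0.5446, -0.0734, 0.0105]
orientation: [180.0, 0.0, -81.4]
force: [-0.3, 0.9, -1.9]
opening: 0.0198
gripper_force: 30.0
clock: 8.02
tool_pos: [0.529, 0.0361, 0.0041]
orientation: [180.0, -0.0, -81.5]
force: [-0.2, -0.4, -1.5]
opening: 0.0199
gripper_force: 30.0
t 8.02 pos [0.529  0.0361 0.0041] rpy [179.99  -0.   -81.49] open 0.0199 gf 30.0 F [-0.2 -0.4 -1.5]
shift mm [-0.4 -0.   0.1] turn [ 0.01 -0.    0.01]
```

View pics/s4c.png

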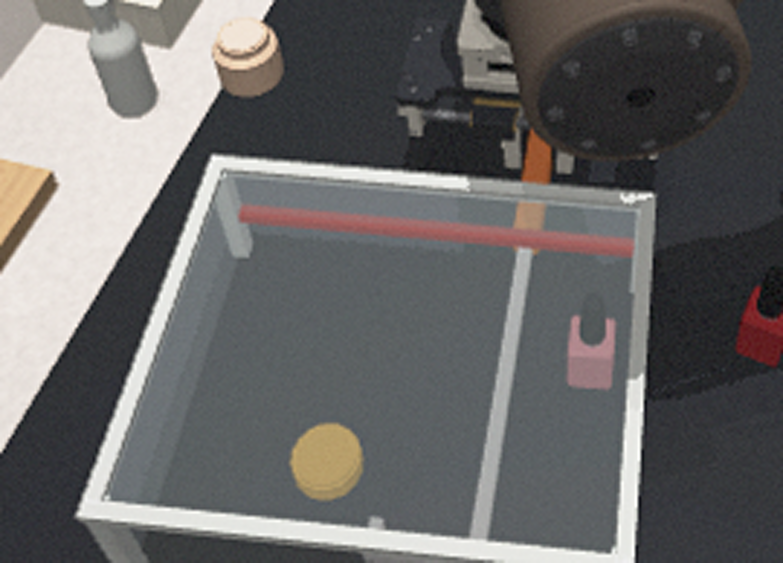

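The shaft lies between the lid and the pink bottle. The lip tip at crop (375,520) is beyond the lid's far edge (row ~498). Next: sweep sideways 71 mm behind the lid.

```bash
python3 -m pendant '[[-1,[0,-0.005,0],[0,0,0]],[-1,[0,-0.015,0.001],[0,0,0]],[-1,[0,-0.027,0.001],[0,0,0]],[-1,[0,-0.039,0.001],[0,0,0]],[-1,[0,-0.051,0.0015],[0,0,0]],[-1,[0,-0.062,0.002],[0,0,0]],[-1,[0,-0.069,0.002],[0,0,0]],[-1,[0,-0.071,0.002],[0,0,0]],[-1,[0,-0.071,0.002],[0,0,0]]]'
python3 -m pendant '[[-1,[0.004,0,0],[0,0,0]],[-1,[0.01,0,0],[0,0,0]],[-1,[0.018,0,0],[0,0,0]],[-1,[0.026,0,0],[0,0,0]],[-1,[0.034,0,0],[0,0,0]],[-1,[0.042,0,0],[0,0,0]],[-1,[0.05,0,0],[0,0,0]],[-1,[0.05,0,0],[0,0,0]]]'
python3 - <<'E'
from h import *
go([.529,.0365,.004],-81.5)
im,p=snap('side','s5.png');cv2.imwrite('pics/s5c.png',cv2.resize(im[190:384,60:330],None,fx=2.9,fy=2.9,interpolation=cv2.INTER_CUBIC)[:,:,::-1])
E
```

```text
clock: 8.82
tool_pos: [0.6006, 0.0465, 0.002]
orientation: [-180.0, -0.0, -81.5]
force: [-0.2, -0.5, 0.6]
opening: 0.02
gripper_force: 30.0
clock: 9.48
tool_pos: [0.6069, -0.0043, 0.002]
orientation: [180.0, -0.0, -81.6]
force: [0.2, -1.4, 0.2]
opening: 0.0195
gripper_force: 30.0
t 9.48 pos [ 0.6069 -0.0043  0.002 ] rpy [ 1.7999e+02 -1.0000e-02 -8.1580e+01] open 0.0195 gf 30.0 F [ 0.2 -1.4  0.2]
shift mm [-51.8  71.1  -2. ] turn [ 0.01 -0.01 -0.08]
```

View pics/s5c.png

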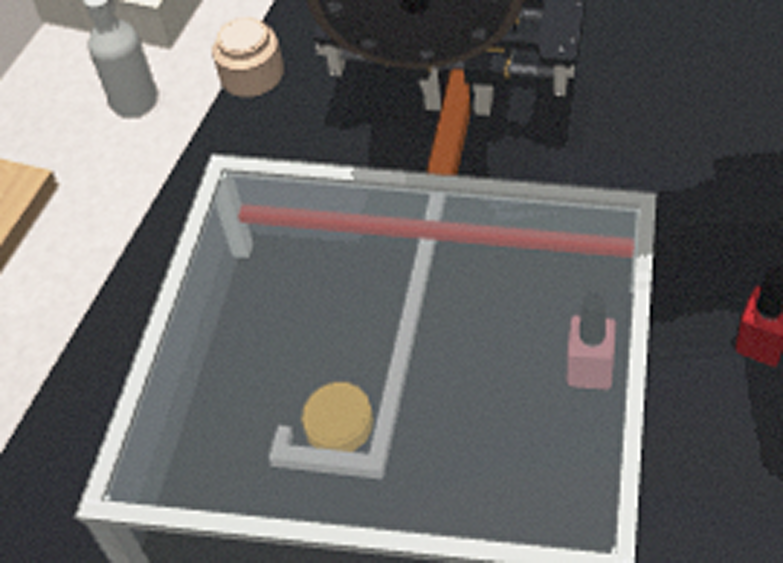

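The lid sits in the hook pocket at crop (338,415). Drawing it out steadily.

```bash
python3 -m pendant '[[-1,[0.005,0,0],[0,0,0]],[-1,[0.016,0,0],[0,0,0]],[-1,[0.028,0,0],[0,0,0]],[-1,[0.04,0,0],[0,0,0]],[-1,[0.052,0,0],[0,0,0]],[-1,[0.064,0,0],[0,0,0]],[-1,[0.076,0,0],[0,0,0]],[-1,[0.088,0,0],[0,0,0]],[-1,[0.1,0,0],[0,0,0]],[-1,[0.112,0,0],[0,0,0]]]'
python3 -m pendant '[[-1,[0.012,0,0],[0,0,0]],[-1,[0.024,0,0],[0,0,0]],[-1,[0.036,0,0],[0,0,0]],[-1,[0.048,0,0],[0,0,0]],[-1,[0.06,0,0],[0,0,0]],[-1,[0.072,0,0],[0,0,0]],[-1,[0.084,0,0],[0,0,0]],[-1,[0.096,0,0],[0,0,0]],[-1,[0.108,0,0],[0,0,0]],[-1,[0.115,0,0],[0,0,0]]]'
python3 -m pendant '[[-1,[0.003,0,0],[0,0,0]],[-1,[0.004,0,0],[0,0,0]],[-1,[0.004,0,0],[0,0,0]]]'
python3 - <<'E'
from h import *
go([.641,-.233,.002],-81.5)
im,p=snap('side','s6.png');im2,p2=snap('top','t6.png')
a=cv2.resize(im[60:384,30:400],(400,350));b=cv2.resize(im2[90:300,30:270],(400,350))
cv2.imwrite('pics/c6.png',np.hstack([a,b])[:,:,::-1])
E
```

```text
clock: 10.37
tool_pos: [0.6236, -0.1147, 0.0021]
orientation: [180.0, 0.0, -81.5]
force: [-0.5, 1.2, -0.7]
opening: 0.0199
gripper_force: 30.0
clock: 11.2
tool_pos: [0.6406, -0.2287, 0.0021]
orientation: [-180.0, -0.0, -81.5]
force: [-0.9, 3.2, 3.3]
opening: 0.0194
gripper_force: 30.0
clock: 11.45
tool_pos: [0.641, -0.2314, 0.0021]
orientation: [-180.0, -0.0, -81.5]
force: [0.7, -0.2, -0.1]
opening: 0.0199
gripper_force: 30.0
t 11.45 pos [ 0.641  -0.2314  0.0021] rpy [-1.800e+02 -1.000e-02 -8.152e+01] open 0.0199 gf 30.0 F [ 0.7 -0.2 -0.1]
shift mm [1.6 0.3 0.1] turn [-0.   -0.01 -0.02]
```

View pics/c6.png

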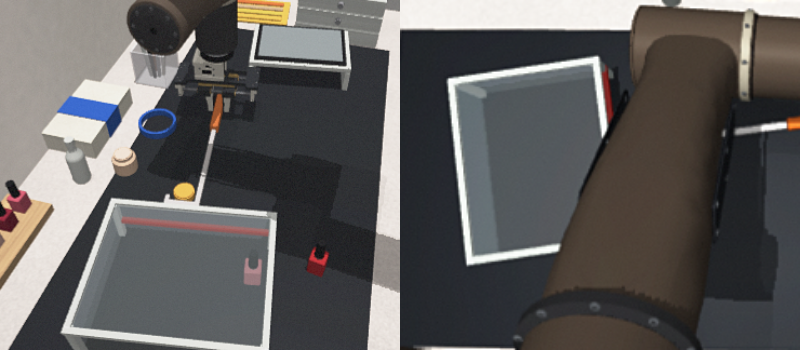

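The lid is out in the pocket, in front of the guard at left-crop (184,190). Release, rise and clear the view.

```bash
python3 -m pendant '[[0,[0,0,0],[0,0,0]],[0,[0,0,0],[0,0,0]],[0,[0,0,0],[0,0,0]],[0,[0,0,0],[0,0,0]],[0,[0,0,0],[0,0,0]],[0,[0,0,-0.02],[0,0,0]],[0,[0,0,-0.05],[0,0,0]],[0,[0,0,-0.09],[0,0,0]],[0,[0,0,-0.13],[0,0,0]],[0,[0,0,-0.16],[0,0,0]]]'
python3 -m pendant '[[0,[0.03,0.03,0],[0,0,0]],[0,[0.06,0.06,0],[0,0,0]],[0,[0.09,0.09,0],[0,0,0]],[0,[0.12,0.12,0],[0,0,0]],[0,[0.15,0.14,0],[0,0,0]],[0,[0.18,0.16,0],[0,0,0]],[0,[0.21,0.18,0],[0,0,0]],[0,[0.24,0.2,0],[0,0,0]],[0,[0.25,0.2,0],[0,0,0]],[0,[0.25,0.2,0],[0,0,0]]]'
python3 - <<'E'
from h import *
go([.641,-.233,.002],-81.5)
im,p=snap('top','t7.png')
h=cv2.cvtColor(im,cv2.COLOR_RGB2HSV);m=cv2.inRange(h,(15,110,90),(32,255,255));m[:125]=0;m[:,:60]=0;m[:,320:]=0;m[300:]=0
n,l,s,c=cv2.connectedComponentsWithStats(m);i=1+s[1:,4].argmax();P=plane(p,[c[i]],.018)[0]
a=np.radians(98.5);g=np.array([np.cos(a),np.sin(a)]);r=P[:2]-[.556,.263]
print(s[i],P,'lid edge to guard front mm',(-.12-(r@g)-.022)*1e3,'gy',r@np.array([-g[1],g[0]]))
handle(im,p)
E
```

```text
clock: 12.38
tool_pos: [0.6417, -0.2313, 0.1658]
orientation: [-179.9, -0.1, -81.5]
force: [0.7, 0.0, 0.4]
opening: 0.0439
gripper_force: 0.0
clock: 13.22
tool_pos: [0.4788, -0.5104, 0.1615]
orientation: [180.0, -0.0, -81.7]
force: [0.4, 0.3, -0.1]
opening: 0.0439
gripper_force: 0.0
t 13.22 pos [ 0.4788 -0.5104  0.1615] rpy [179.97  -0.   -81.71] open 0.0439 gf 0.0 F [ 0.4  0.3 -0.1]
shift mm [-251.2 -200.6  159.4] turn [ 0.03 -0.   -0.21]
[187 155  16  16 205] [0.6316484  0.04930988 0.018     ] lid edge to guard front mm 80.52446645707367 gy -0.043232056787875284
handle [262 156  42  12 295] [ 0.6362 -0.2047] [0.0207 0.1185] yaw 98.035835
```

View pics/t7.png

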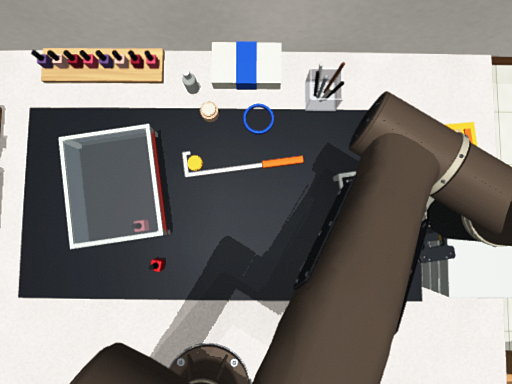

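The lid lies at (195,162), 80 mm clear of the guard. The rod is flat and outside it, and the bottles, jar and tape have not moved. Handing in.

```bash
python3 -c "
from plant import workorder
print(workorder.close_job())"
```

```text
the job is handed in; nothing more can be done
None
```

The gold lid lies flat about 80 mm clear of the guard's front, the rod is flat on the table outside the guard, the bottles, jar and tape look unmoved in the last top picture, and the job was handed in at about 13 s.

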